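# Tip the tray of spent tubes over the bin's rim

## Task

Empty the steel tray of spent blood tubes into the off-white discard bin: hook the tray's turned-down edge over the middle of the rim that faces it, with the tubes still in the tray, draw it gently back until that edge catches on the rim from inside, and lift the tray's back end so that it swings up and over on that rim until every tube has gone into the bin. Then lower the tray's back end on to the desk again and leave the empty tray leaning, still hooked on the rim. The bin is light: do not drag or tip it, and leave the things round about alone.

Things in the scene. Friction and masses are not known exactly. Their poses are not given: they have to be found in the camera images.
- tray: Bare steel tipping tray, 207 mm long (273 with its back bar), 100 wide, about 0.4 kg. Origin: centre of the underside of the flat floor; +x points to the open pouring end, z up. Floor from x = -90 to 25 mm, then a shallow ramp (10 deg) up to x = 92. Back wall 40 mm high at x = -90, side walls 36 mm. Stands flat on the desk with five tubes lying in it. Its centre of mass is near x = -12, z = 28 mm.
- arch (a point): Centre of the black moulded grip on the carrying arch over the middle of the tray (tray x = 0, z = 80 mm): a bar parallel to the tray's y, 72 mm long, 12 mm wide along the tray's x, 18 mm high, flat sides. Free space under it. A firm grip on the flat sides holds the tray level; hold it loosely and the tray swings.
- back_bar (a point): Middle of the back bar: a round steel bar of 9 mm diameter parallel to the tray's y, straight for 68 mm, at tray x = -155 mm, z = 58 mm, 60 mm clear behind the back wall. The bar can turn between the fingers as the tray tips.
- lip (a point): Middle of the underside of the flat lip shelf that rests on the rim (tray x = 101, z = 12 mm). The rim lies in a groove under it, 21 mm wide: inside stop is the turned-down edge at x = 111 to 113, reaching down to z = 4 mm; outside stop a bead at x = 86 to 90 mm, reaching down to z = 8 mm. Drawn back, the tray stops when the edge meets the rim; the groove is hidden from above.
- discard_bin: Open square off-white plastic bench bin for spent tubes, 180 x 180 mm outside, walls 3 mm, floor about 3 mm, loose on the desk, about 0.75 kg, so that a pull of a few newtons drags it. Origin: centre of its underside, z up. All round the top runs a rolled rim of 8 mm diameter over the walls, its top 85 mm above the desk. +x points away from the tray; the side that faces the tray is the -x one.
- rim_near (a point): Top of the rim, middle of the bin side that faces the tray (bin x = -88, y = 0, z = 85 mm); this rim runs along the bin's y.
- empty_rack: Empty wire tube rack 139 x 84 x 85 mm, loose bystander left of the bin. Origin: centre of its underside.
- dropper: Brown dropper bottle, 29 mm diameter, 102 mm high, loose bystander. Origin: centre of its underside.
- eyepiece: Black spare eyepiece, 39 mm diameter, 46 mm high, loose bystander. Origin: centre of its underside.
- slides: Green slide box 73 x 105 x 34 mm, loose bystander. Origin: centre of its underside.
- tube_0: Capped blood sample tube, 13 mm diameter, 77 mm long, cap 16 mm diameter, lying in the tray. Origin: middle of its round bottom end; z runs along the tube to the cap. It rolls freely on a slope; lying lengthwise it slides only on a steep one (about 40 deg and more).
- tube_0_mid (a point): Middle of tube_0, on its axis, 38 mm from the bottom end.
- tube_1: Capped blood sample tube, 13 mm diameter, 77 mm long, cap 16 mm diameter, lying in the tray. Origin: middle of its round bottom end; z runs along the tube to the cap. It rolls freely on a slope; lying lengthwise it slides only on a steep one (about 40 deg and more).
- tube_1_mid (a point): Middle of tube_1, on its axis, 38 mm from the bottom end.
- tube_2: Capped blood sample tube, 13 mm diameter, 77 mm long, cap 16 mm diameter, lying in the tray. Origin: middle of its round bottom end; z runs along the tube to the cap. It rolls freely on a slope; lying lengthwise it slides only on a steep one (about 40 deg and more).
- tube_2_mid (a point): Middle of tube_2, on its axis, 38 mm from the bottom end.
- tube_3: Capped blood sample tube, 13 mm diameter, 77 mm long, cap 16 mm diameter, lying in the tray. Origin: middle of its round bottom end; z runs along the tube to the cap. It rolls freely on a slope; lying lengthwise it slides only on a steep one (about 40 deg and more).
- tube_3_mid (a point): Middle of tube_3, on its axis, 38 mm from the bottom end.
- tube_4: Capped blood sample tube, 13 mm diameter, 77 mm long, cap 16 mm diameter, lying in the tray. Origin: middle of its round bottom end; z runs along the tube to the cap. It rolls freely on a slope; lying lengthwise it slides only on a steep one (about 40 deg and more).
- tube_4_mid (a point): Middle of tube_4, on its axis, 38 mm from the bottom end.

How it is judged:
By the outcome, as a careful person would: the job done as asked, in the order asked, and still so for the second after the job is handed in, with the robot touching nothing.
It also fails if it takes over 64 s, if anything falls off the work surface, if the arm or the gripper's body presses on something with over 40 N, if the wrist force passes 120 N, or if a joint passes its speed limit or range.

## Robot

A 6-joint arm with a two-finger parallel gripper is mounted at the origin on a cart in front of the work surface, level with it; the furniture and walls round the work are solid. World frame = base frame: x ahead of the robot, y to its left, z up, the work surface at z = 0. Lengths are in m, angles in rad, forces in N, time in s.
With the tool pointing down it reaches from about 0.325 to 0.9 m from the base axis. Payload 3.5 kg.
Tool frame: the origin (TCP) lies between the finger pads; the fingertips stand 19 mm ahead of it and the grasp point (between the pads) is the TCP; z points along the fingers, y is the line along which they close (so a half turn about z gives the same grasp; the last joint's range is limited). The gripper opens to 85 mm and grips with 20 to 120 N. Pads are 22 mm wide; open, the fingers measure 114 mm over their backs; the gripper's body (76 mm by 85 mm) begins 54 mm behind the grasp point. The pads swing forward as they close: fully open they stand 13 mm farther back than shut.
Start: joints at [-1.429, 0.276, -0.026, 1.268, 0, 1.467], TCP at [0.151, -0.606, 0.25] pointing down, gripper open.
Joint ranges: [-3.12, 3.12], [-0.85, 1.88], [-1.08, 1.24], [-1.95, 2.15], [-1.57, 1.53], [-3.14, 3.14]. Speed limits (rad/s): [2.57, 2.57, 3.14, 3.14, 3.14, 3.14].

## Interface

Orientations are given as [roll, pitch, yaw] about the fixed x, y, z axes, in that order (R = Rz(yaw) Ry(pitch) Rx(roll)).
In Python, from cell import manip gives the robot as it stands.
- The arm moves only by the shell command python3 -m handwheel 'ROWS' [FORCE]. ROWS is JSON, a list of rows, each an object with "offset": the shift along the tool's x, y, z as a fraction of full scale, a list of three; "rot": the turn, a rotation vector about the tool's x, y, z as a fraction of full scale, a list of three; "fingers": the closure, from 0 (fully open) to 1 (shut). A call has 1 to 20 rows; each row shifts and turns the commanded pose from where the row before left it, along the tool's axes as they then stand; what a row does not reach is not made up. Full scale, the value 1, is 4 cm for a shift and 8 degrees for a turn. A row lasts 1/10 s, in which the tool goes at most 50 mm and 8.59 degrees, less where a joint would pass 70% of its speed; a pose out of reach is approached as far as the arm can. A call with a number of a shift or a turn outside -1 to 1 is refused whole. A call with a gripper value outside its range is refused whole. The fingers move at their own pace and stop on an object; FORCE is the grip in N (left out, the last holds). Time passes only in rows, so rows that do not move let the fingers close. It gives the time, the measured TCP pose, the force, the opening and the grip force at its end, in the units of the state.
- manip.read_state(): the state, without advancing time (a new reading comes with each control period).
- manip.snapshot(name): name is "scene" or "top" or "wrist"; returns the picture (420x560x3 uint8, red, green, blue); there is no depth.
- manip.camera_info(name): a dict with "K" (3x3 intrinsics, pixels), "pose" (4x4, takes a point from camera to world coordinates). Camera axes: x right, y down, z forward; pixel columns grow to the right and rows downward; lengths in m; the calibration is good to about 2 mm. A picture is of the moment at which its call begins: read the wrist's pose just before it. camera_info takes no time and is no camera call; for the wrist camera it gives the pose at the moment of the call.
- manip.hand_in(): hands the job in; it is judged then, once.
The state is a dict: "time": time; "joints": joint angles; "joint_velocities": joint speeds; "joint_torque": joint torques, N m; "tool_pos": TCP position; "eef_rot": TCP orientation; "ft_force": force on the tool from outside, world axes, zero at the start; "ft_torque": the same for the moment, N m; "width": finger opening in m; "grasp_force": force on a finger pad.
Only numpy, scipy, OpenCV 4.12 (cv2) and the standard library are available. Lean on these libraries where they do the work, as an engineer would, in place of code of your own. Each camera call takes 0.05 s, during which the arm holds its last target. There are 200 camera calls.

## Working session

There is one attempt and no reset: what is moved stays moved. The work goes in short steps, Python scripts to look and compute and a shell command to move; the robot and the scene stay as the last step left them, time stands still between calls to the robot, and variables do not carry over. Pictures are saved under pics/ and viewed, at most 10 in all, crops included, and the job is handed in when it is done.

```bash
mkdir -p pics; ls; python3 - <<'E'
from cell import manip
import cv2,numpy as np
for n in("scene","top"):
    im=manip.snapshot(n); cv2.imwrite(f"pics/{n}0.png",im[:,:,::-1])
    c=manip.camera_info(n); print(n,np.round(c["K"],1).tolist(),np.round(c["pose"],3).tolist())
s=manip.read_state(); print(s)
E
```

```text
pics
scene [[419.9, 0.0, 283.7], [0.0, 419.9, 209.1], [0.0, 0.0, 1.0]] [[-0.773, -0.437, 0.459, -0.063], [-0.634, 0.534, -0.559, 0.607], [-0.001, -0.724, -0.69, 0.908], [0.0, 0.0, 0.0, 1.0]]
top [[396.3, 0.0, 284.3], [0.0, 396.3, 205.8], [0.0, 0.0, 1.0]] [[0.026, -0.993, 0.113, 0.376], [-0.999, -0.029, -0.026, -0.05], [0.029, -0.112, -0.993, 1.215], [0.0, 0.0, 0.0, 1.0]]
{'time': 0.1, 'joints': array([-1.42938297e+00,  2.77079764e-01, -2.77521497e-02,  1.26798360e+00,
        2.37651513e-05,  1.46735670e+00]), 'joint_velocities': array([-0.00035192, -0.00073769,  0.0020103 ,  0.00105294, -0.00137466,
       -0.00036343]), 'joint_torque': array([ 6.20672222e-05, -4.46707034e+01,  2.96129322e+01,  8.46483337e-03,
       -9.51967013e-05, -1.24359786e-06]), 'tool_pos': array([ 0.1513871 , -0.60570408,  0.24925333]), 'eef_rot': array([-3.13958672e+00, -2.32129237e-04,  2.44852732e-01]), 'ft_force': array([ 0.02339205,  0.20395429, -0.58474722]), 'ft_torque': array([-0.02664737,  0.01281622,  0.00180123]), 'grasp_force': 0.0, 'width': 0.08519381511825526}
```

View pics/scene0.png

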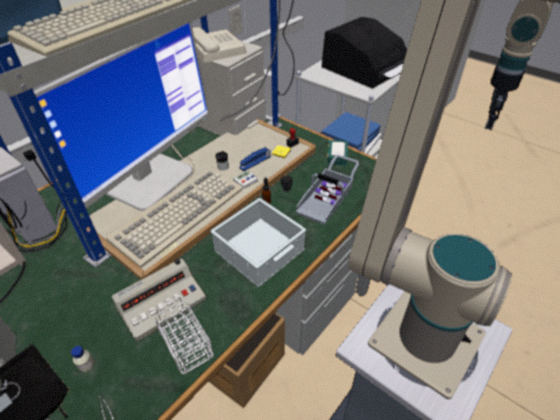

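View pics/top0.png

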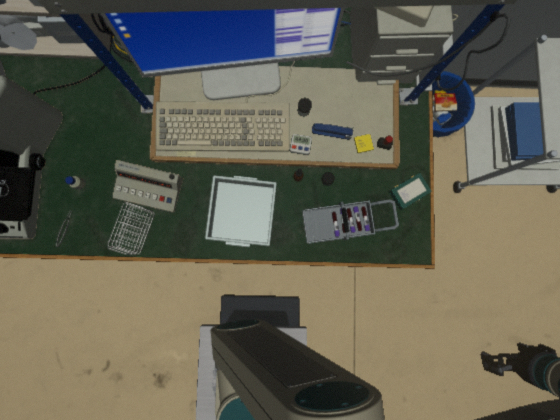

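Scene: bin in the middle of the desk, with the tray to its right. Top view: bin at about cols 206–277, rows 177–244. Tray lies with its open end at left (col 303) and back bar at col 397. Dropper is at (298,175), eyepiece at (328,179) and slide box at (410,190).

```bash
cat > h.py <<'E'
import numpy as np,cv2
from cell import manip
def ray(n,uv,z,c=None):
    c=c or manip.camera_info(n); K,P=np.array(c["K"]),np.array(c["pose"])
    d=P[:3,:3]@np.linalg.solve(K,[uv[0],uv[1],1]); o=P[:3,3]
    return o+d*(z-o[2])/d[2]
def proj(n,p,c=None):
    c=c or manip.camera_info(n); K,P=np.array(c["K"]),np.array(c["pose"])
    q=K@(P[:3,:3].T@(np.array(p)-P[:3,3])); return q[:2]/q[2]
E
python3 - <<'E'
import cv2
im=cv2.imread("pics/top0.png")[165:255,195:435]
cv2.imwrite("pics/topc.png",cv2.resize(im,None,fx=3.33,fy=3.33,interpolation=cv2.INTER_CUBIC))
E
```

```text
(no output)
```

View pics/topc.png

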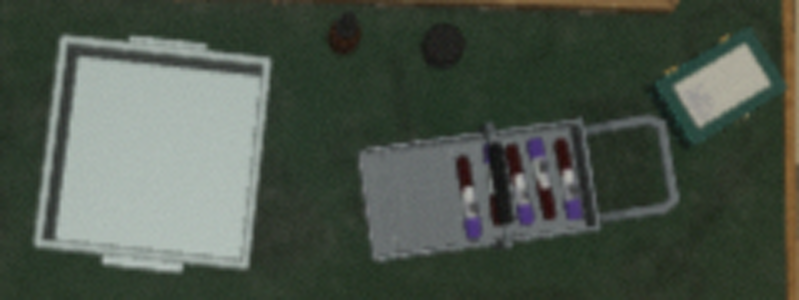

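Crop: bin near side runs from (270,58) to (250,268). Black arch grip runs (496,145) to (505,222), lip edge (360,152) to (375,260) and back bar is around (672,163).

```bash
python3 - <<'E'
from h import *
def f(x,y,z): return ray("top",(x/3.33+195,y/3.33+165),z)
B=[f(*p,.083) for p in((62,38),(270,58),(250,268),(37,246))]
print("bin",np.round(B,3).tolist(),np.mean(B,0)); n=np.mean(B[1:3],0); print("near",n)
d=np.mean([B[0],B[3]],0)-n; print("bin yaw",np.degrees(np.arctan2(d[1],d[0])))
l=(f(360,152,.012)+f(375,260,.012))/2; g=(f(493,145,.089)+f(507,222,.089))/2; w=(f(583,122,.04)+f(600,228,.036))/2;b=f(672,167,.06)
print("lip",l,"grip",g,"wall",w,"bar",b)
for a,c in((l,b),(l,w),(l,g)): d=a-c;print(np.degrees(np.arctan2(d[1],d[0])),np.hypot(*d[:2]))
for p in((345,38),(443,45),(720,85)): print(f(*p,.04))
E
```

```text
bin [[0.584, 0.127, 0.083], [0.572, -0.054, 0.083], [0.39, -0.042, 0.083], [0.404, 0.139, 0.083]] [0.48754473 0.04248697 0.083     ]
near [ 0.48111142 -0.04804063  0.083     ]
bin yaw 85.9351300829146
lip [ 0.45043827 -0.14710939  0.012     ] grip [ 0.46809488 -0.25455174  0.089     ] wall [ 0.48230787 -0.34653043  0.038     ] bar [ 0.48936163 -0.41279511  0.06      ]
98.3346264330868 0.2685217499119303
99.0796947216593 0.2019515306209762
99.3323229850717 0.10888348868527359
[ 0.59996149 -0.12142226  0.04      ]
[ 0.59633963 -0.21046751  0.04      ]
[ 0.56742522 -0.46350811  0.04      ]
```

```bash
python3 -m handwheel '[{"offset":[0.73,-0.56,-0.23],"rot":[0,0,0],"fingers":0},{"offset":[0.73,-0.56,-0.23],"rot":[0,0,0],"fingers":0},{"offset":[0.73,-0.56,-0.23],"rot":[0,0,0],"fingers":0},{"offset":[0.73,-0.56,-0.23],"rot":[0,0,0],"fingers":0},{"offset":[0.73,-0.56,-0.23],"rot":[0,0,0],"fingers":0},{"offset":[0.73,-0.56,-0.23],"rot":[0,0,0],"fingers":0},{"offset":[0.73,-0.56,-0.23],"rot":[0,0,0],"fingers":0},{"offset":[0.73,-0.56,-0.23],"rot":[0,0,0],"fingers":0},{"offset":[0.73,-0.56,-0.23],"rot":[0,0,0],"fingers":0},{"offset":[0.73,-0.56,-0.23],"rot":[0,0,0],"fingers":0},{"offset":[0.73,-0.56,-0.23],"rot":[0,0,0],"fingers":0},{"offset":[0.73,-0.56,-0.23],"rot":[0,0,0],"fingers":0},{"offset":[0.73,-0.56,-0.23],"rot":[0,0,0.3],"fingers":0},{"offset":[0.73,-0.56,-0.23],"rot":[0,0,0.3],"fingers":0},{"offset":[0,0,0],"rot":[0,0,0],"fingers":0},{"offset":[0,0,0],"rot":[0,0,0],"fingers":0}]'
python3 - <<'E'
from h import *
import json
s=manip.read_state();c=manip.camera_info("wrist");im=manip.snapshot("wrist")
json.dump({k:np.array(v).tolist() for k,v in c.items() if k in("K","pose")},open("w1.json","w"))
cv2.imwrite("pics/w1.png",im[:,:,::-1]);print(s["tool_pos"],s["eef_rot"],np.round(c["pose"],3).tolist(),s["time"])
E
```

```text
time: 1.7
tool_pos: [0.4734, -0.2034, 0.3788]
eef_rot: [-3.142, 0.001, 0.163]
ft_force: [-0.4, 0.7, -0.8]
width: 0.0856
grasp_force: 0.0
[ 0.47339733 -0.20343713  0.37878738] [-3.14155643e+00  8.25405913e-04  1.63288210e-01] [[0.164, -0.946, -0.279, 0.544], [-0.987, -0.157, -0.047, -0.192], [0.0, 0.283, -0.959, 0.503], [0.0, 0.0, 0.0, 1.0]] 1.7
```

View pics/w1.png

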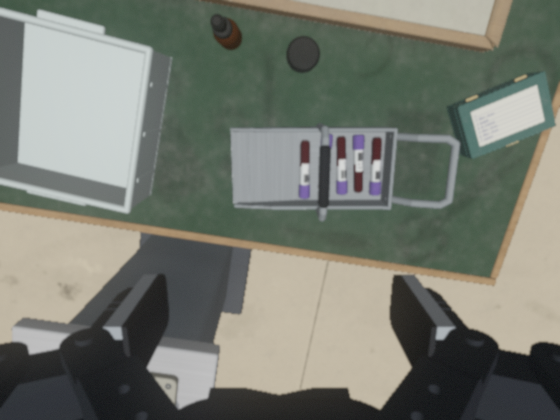

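Wrist view: near rim is the bright band from (150,50) to (130,210). Arch grip is around (324,175), lip edge col 232 from row 128 to 207, and back bar (455,172).

```bash
python3 - <<'E'
from h import *
im=cv2.imread("pics/w1.png");g=cv2.cvtColor(im,cv2.COLOR_BGR2GRAY)
for r in(70,100,130,160,190): print("rim",r,[f"{v}" for v in g[r,118:162]])
for r in(140,165,190): print("lip",r,g[r,224:244].tolist())
for r in(150,175,195): print("grip",r,g[r,312:338].tolist())
for r in(155,170,185): print("bar",r,g[r,440:468].tolist())
for c in(250,300,370): print("sides",c,g[120:136,c].tolist(),g[196:216,c].tolist())
for r in(150,175,195): print("wall",r,g[r,384:402].tolist())
print("rimends",g[36:60,146].tolist(),g[196:224,132].tolist())
print("arch col",g[120:225:2,324].tolist())
E
```

```text
rim 70 ['208', '208', '208', '208', '208', '209', '208', '208', '209', '209', '208', '208', '208', '208', '208', '208', '208', '208', '209', '209', '208', '209', '208', '203', '196', '195', '201', '206', '203', '193', '177', '154', '128', '110', '103', '103', '101', '104', '103', '101', '101', '101', '100', '101']
rim 100 ['208', '208', '208', '208', '208', '208', '208', '208', '208', '208', '209', '208', '208', '208', '208', '208', '208', '209', '208', '205', '198', '197', '203', '207', '203', '190', '174', '152', '126', '110', '107', '105', '105', '106', '105', '103', '104', '105', '103', '103', '103', '103', '101', '103']
rim 130 ['208', '207', '208', '208', '208', '207', '208', '208', '207', '207', '208', '208', '208', '208', '207', '204', '197', '198', '203', '206', '201', '188', '170', '145', '121', '110', '108', '108', '106', '107', '107', '106', '106', '108', '106', '106', '105', '105', '104', '103', '102', '104', '102', '102']
rim 160 ['207', '207', '207', '207', '206', '206', '207', '207', '207', '207', '206', '203', '197', '198', '203', '205', '198', '186', '165', '139', '
[... 2129 characters left out ...]
42, 147, 134, 109, 91, 84, 82, 84, 83]
wall 175 [80, 78, 77, 77, 79, 94, 121, 143, 147, 130, 102, 90, 85, 86, 85, 85, 86, 87]
wall 195 [76, 78, 77, 84, 109, 136, 146, 139, 115, 97, 91, 89, 88, 88, 87, 86, 87, 90]
rimends [87, 86, 87, 87, 87, 86, 87, 89, 103, 133, 165, 188, 199, 204, 202, 199, 197, 198, 199, 200, 202, 203, 204, 205] [135, 132, 127, 125, 122, 120, 116, 113, 111, 109, 106, 104, 102, 98, 97, 97, 95, 95, 94, 94, 94, 94, 94, 93, 93, 94, 101, 121]
arch col [86, 86, 89, 117, 138, 140, 139, 138, 140, 149, 153, 153, 133, 69, 55, 55, 57, 57, 56, 57, 59, 58, 57, 58, 59, 56, 57, 58, 56, 56, 55, 56, 58, 56, 58, 56, 55, 54, 55, 55, 54, 55, 52, 60, 129, 155, 155, 144, 131, 123, 107, 91, 91]
```

```bash
python3 -c "
import cv2
im=cv2.imread('pics/w1.png')
a=cv2.resize(im[115:225,225:470],(784,352),interpolation=cv2.INTER_CUBIC)
b=cv2.resize(im[20:220,100:180],None,fx=1.2,fy=1.2)
b=cv2.resize(im[20:220,100:180],(96*2,240*1))
cv2.imwrite('pics/w1c.png',cv2.vconcat([a,cv2.copyMakeBorder(b,0,0,0,784-192,cv2.BORDER_CONSTANT)]))"
```

```text
(no output)
```

View pics/w1c.png

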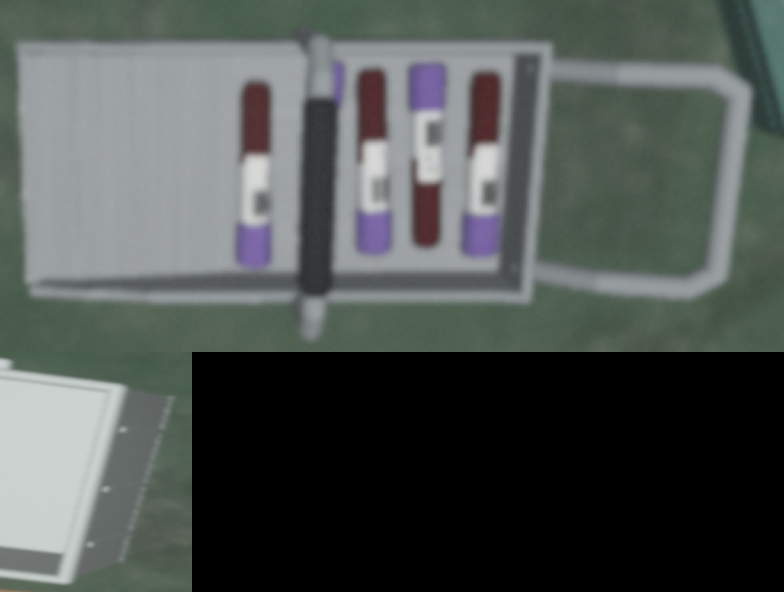

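```bash
python3 - <<'E'
from h import *
import json
c=json.load(open("w1.json"))
f=lambda u,v,z: ray("wrist",(u,v),z,c)
R=[f(u,v,.081) for u,v in((148,47),(145,70),(141.2,100),(137.2,130),(133,160),(128.7,190),(126,212))]
R=np.array(R);p=np.polyfit(R[:,0],R[:,1],1);print(np.round(R,4).tolist(),"rim dir",np.degrees(np.arctan(p[0])),"normal",90+np.degrees(np.arctan(p[0])))
m=(R[0]+R[-1])/2;print("rim mid",m,"len",np.linalg.norm(R[0]-R[-1]))
G=[f(324.8,150,.08),f(323.8,175,.08),f(323.2,195,.08)];g=(f(325,145.3,.08)+f(322.8,207.4,.08))/2;print("grip",g)
L=[f(230.4,140,.013),f(231.2,165,.013),f(232.5,190,.013)]
B=[f(454.7,155,.058),f(452.9,170,.058),f(450.9,185,.058)]
for n,q in(("G",G),("L",L),("B",B)):
    d=q[0]-q[-1];print(n,q[1],"normal yaw",np.degrees(np.arctan2(d[0],-d[1]))%180)
bm=(f(454.5,135,.058)+f(448,205,.058))/2
for a,b in((L[1],B[1]),(L[1],G[1]),(G[1],B[1])): 
    d=a-b;print(np.degrees(np.arctan2(d[1],d[0])),np.hypot(*d[:2]))
print(bm, "side edges")
for u in(250,300,370): print(f(u,128,.036),f(u,207.7,.036))
E
```

```text
[[0.5733, -0.0502, 0.081], [0.5504, -0.0486, 0.081], [0.5193, -0.0465, 0.081], [0.4869, -0.0441, 0.081], [0.4529, -0.0414, 0.081], [0.4174, -0.0384, 0.081], [0.3903, -0.0367, 0.081]] rim dir -4.275274805063701 normal 85.7247251949363
rim mid [ 0.48182984 -0.04345385  0.081     ] len 0.18350432920709514
grip [ 0.46871033 -0.25703227  0.08      ]
G [ 0.47106469 -0.25647325  0.08      ] normal yaw 99.35601561659865
L [ 0.45273201 -0.14435927  0.013     ] normal yaw 99.77435377745435
B [ 0.49845114 -0.41073796  0.058     ] normal yaw 99.73125220124129
99.73890750284274 0.2702736494986737
99.28671685983296 0.11360295510886227
100.06677953728911 0.15667679766195275
[ 0.49702762 -0.40901923  0.058     ] side edges
[ 0.5056219  -0.16332075  0.036     ] [ 0.40595284 -0.17765201  0.036     ]
[ 0.51555873 -0.22322673  0.036     ] [ 0.41650525 -0.24129053  0.036     ]
[ 0.52947137 -0.30710168  0.036     ] [ 0.43127987 -0.33039187  0.036     ]
```

```bash
python3 -m handwheel '[{"offset":[-0.08,0.33,0.8],"rot":[0,0,0],"fingers":0},{"offset":[-0.08,0.33,0.8],"rot":[0,0,0],"fingers":0},{"offset":[-0.08,0.33,0.8],"rot":[0,0,0],"fingers":0},{"offset":[-0.08,0.32,0.8],"rot":[0,0,-0.03],"fingers":0},{"offset":[0,0,0.8],"rot":[0,0,0],"fingers":0},{"offset":[0,0,0.8],"rot":[0,0,0],"fingers":0},{"offset":[0,0,0.8],"rot":[0,0,0],"fingers":0},{"offset":[0,0,0.8],"rot":[0,0,0],"fingers":0},{"offset":[0,0,0.4],"rot":[0,0,0],"fingers":0},{"offset":[0,0,0.4],"rot":[0,0,0],"fingers":0},{"offset":[0,0,0.27],"rot":[0,0,0],"fingers":0},{"offset":[0,0,0],"rot":[0,0,0],"fingers":0},{"offset":[0,0,0],"rot":[0,0,0],"fingers":0}]'
```

```text
time: 3.05
tool_pos: [0.4687, -0.2583, 0.0805]
eef_rot: [-3.142, 0.0, 0.164]
ft_force: [-0.3, -0.5, 0.7]
width: 0.0854
grasp_force: 0.0
```

```bash
python3 -m handwheel '[{"offset":[0,0,0],"rot":[0,0,0],"fingers":1},{"offset":[0,0,0],"rot":[0,0,0],"fingers":1},{"offset":[0,0,0],"rot":[0,0,0],"fingers":1},{"offset":[0,0,0],"rot":[0,0,0],"fingers":1},{"offset":[0,0,0],"rot":[0,0,0],"fingers":1},{"offset":[0,0,0],"rot":[0,0,0],"fingers":1},{"offset":[0,0,0],"rot":[0,0,0],"fingers":1},{"offset":[0,0,0],"rot":[0,0,0],"fingers":1},{"offset":[0,0,0],"rot":[0,0,0],"fingers":1},{"offset":[0,0,0],"rot":[0,0,0],"fingers":1}]' 100
```

```text
time: 4.05
tool_pos: [0.4691, -0.2572, 0.0808]
eef_rot: [-3.14, -0.001, 0.166]
ft_force: [-1.2, 2.8, 6.0]
width: 0.0101
grasp_force: 98.3
```

```bash
python3 -m handwheel '[{"offset":[0,0,-0.1],"rot":[0,0,0],"fingers":1},{"offset":[0,0,-0.2],"rot":[0,0,0],"fingers":1},{"offset":[0,0,-0.3],"rot":[0,0,0],"fingers":1},{"offset":[0,0,-0.3],"rot":[0,0,0],"fingers":1},{"offset":[0,0,-0.3],"rot":[0,0,0],"fingers":1},{"offset":[0,0,-0.3],"rot":[0,0,0],"fingers":1},{"offset":[0,0,-0.3],"rot":[0,0,0],"fingers":1},{"offset":[0,0,-0.3],"rot":[0,0,0],"fingers":1},{"offset":[0,0,-0.2],"rot":[0,0,0.1],"fingers":1},{"offset":[0,0,-0.1],"rot":[0,0,0.2],"fingers":1},{"offset":[0,0,0],"rot":[0,0,0.25],"fingers":1},{"offset":[0,0,0],"rot":[0,0,0.3],"fingers":1},{"offset":[0,0,0],"rot":[0,0,0.3],"fingers":1},{"offset":[0,0,0],"rot":[0,0,0.25],"fingers":1},{"offset":[0,0,0],"rot":[0,0,0.2],"fingers":1},{"offset":[0,0,0],"rot":[0,0,0.12],"fingers":1},{"offset":[0,0,0],"rot":[0,0,0],"fingers":1},{"offset":[0,0,0],"rot":[0,0,0],"fingers":1}]'
python3 - <<'E'
from h import *
import json
s=manip.read_state();c=manip.camera_info("wrist");im=manip.snapshot("wrist")
json.dump({k:np.array(v).tolist() for k,v in c.items() if k in("K","pose")},open("w2.json","w"))
cv2.imwrite("pics/w2.png",im[:,:,::-1]);print(s["tool_pos"],s["eef_rot"],s["ft_force"],s["ft_torque"],s["time"])
E
```

```text
time: 5.85
tool_pos: [0.469, -0.2577, 0.1762]
eef_rot: [-3.141, 0.0, -0.075]
ft_force: [-0.8, -0.3, -4.9]
width: 0.0101
grasp_force: 97.6
[ 0.46897714 -0.25773951  0.17622269] [-3.14145797e+00  1.78413715e-04 -7.48343316e-02] [-0.78617563 -0.2956421  -4.85260353] [ 0.05648953 -0.01916753 -0.04723276] 5.85
```

View pics/w2.png

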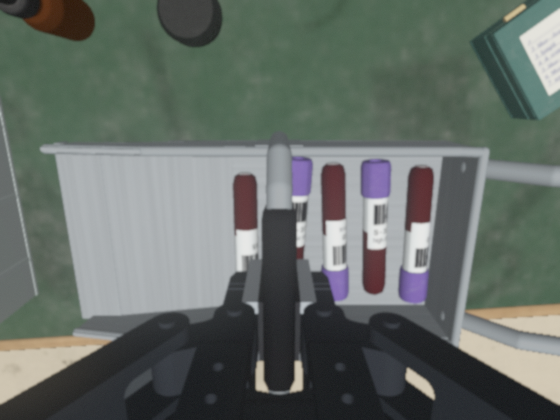

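Tray hangs level with all five tubes in it. Its lip edge runs from about (62,160) to (82,318).

```bash
python3 - <<'E'
from h import *
import json
c=json.load(open("w2.json"));g=cv2.cvtColor(cv2.imread("pics/w2.png"),cv2.COLOR_BGR2GRAY)
t=np.array([.469,-.2577]);a=np.radians(85.7);u=np.array([np.cos(a),np.sin(a)]);v=np.array([-u[1],u[0]])
for r in(180,220,260,300):
    row=g[r,50:110].astype(int);k=np.argmax(np.diff(cv2.GaussianBlur(g[r:r+1,50:110],(5,1),0)[0].astype(int)))+50.5
    p=ray("wrist",(k,r),.1085,c)[:2]-t;print(r,k,p@u,p@v)
for r in(170,300):
    k=float(np.argmax(g[r,440:500])+440)
for uv in((486,152),(45,148)):
  p=ray("wrist",uv,.135,c)[:2]-t;print(uv,p@u,p@v)
E
```

```text
180 58.5 0.11375804692620657 -0.03130586697762118
220 65.5 0.11358106798490887 -0.009488199387005354
260 72.5 0.11339258281289324 0.013747937063149192
300 79.5 0.11319143159669749 0.038545522234740656
(486, 152) -0.0915405641306989 -0.049559227840685255
(45, 148) 0.10156951712164468 -0.05105816825591976
```

```bash
python3 -m handwheel '[{"offset":[-0.02,-0.1,0],"rot":[0,0,0],"fingers":1},{"offset":[-0.02,-0.25,0],"rot":[0,0,0],"fingers":1},{"offset":[-0.02,-0.35,0],"rot":[0,0,0],"fingers":1},{"offset":[-0.02,-0.35,0],"rot":[0,0,0],"fingers":1},{"offset":[0,-0.35,0],"rot":[0,0,0],"fingers":1},{"offset":[0,-0.35,0],"rot":[0,0,0],"fingers":1},{"offset":[0,-0.35,0],"rot":[0,0,0],"fingers":1},{"offset":[0,-0.3,0],"rot":[0,0,0],"fingers":1},{"offset":[0,-0.25,0],"rot":[0,0,0],"fingers":1},{"offset":[0,-0.14,0],"rot":[0,0,0],"fingers":1},{"offset":[0,-0.05,0],"rot":[0,0,0],"fingers":1},{"offset":[0,0,0],"rot":[0,0,0],"fingers":1},{"offset":[0,0,0],"rot":[0,0,0],"fingers":1},{"offset":[0,0,0],"rot":[0,0,0],"fingers":1}]'
python3 - <<'E'
from h import *
import json
s=manip.read_state();c=manip.camera_info("wrist");im=manip.snapshot("wrist")
json.dump({k:np.array(v).tolist() for k,v in c.items() if k in("K","pose")},open("w3.json","w"))
cv2.imwrite("pics/w3.png",im[:,:,::-1]);print(s["tool_pos"],s["eef_rot"],s["ft_force"],s["ft_torque"],s["time"])
E
```

```text
time: 7.3
tool_pos: [0.4744, -0.1448, 0.1763]
eef_rot: [3.141, -0.0, -0.076]
ft_force: [0.3, 0.5, -5.3]
width: 0.0106
grasp_force: 97.7
[ 0.47438324 -0.14476689  0.17629992] [ 3.14136876e+00 -2.81659261e-05 -7.56850226e-02] [ 0.31369752  0.48161677 -5.30954523] [ 0.116605    0.05909921 -0.05701533] 7.3
```

View pics/w3.png

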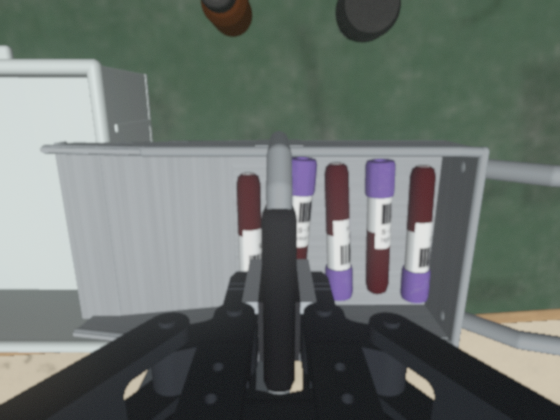

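The rim's near side is visible beside the tray, at cols 91–107, rows 70–135. I'll express it in tray coordinates.

```bash
python3 - <<'E'
from h import *
import json
c=json.load(open("w3.json"));g=cv2.cvtColor(cv2.imread("pics/w3.png"),cv2.COLOR_BGR2GRAY)
t=np.array([.4744,-.1448]);a=np.radians(90)-.0755;u=np.array([np.cos(a),np.sin(a)]);v=np.array([-u[1],u[0]])
for r in(80,95,110,125,135):
    print(r,g[r,84:114].tolist())
    k=84+np.argmin(np.diff(cv2.GaussianBlur(g[r:r+1,84:114],(5,1),0)[0].astype(int)))+.5
    p=ray("wrist",(k,r),.081,c)[:2]-t;print(k,"outer edge",p@u,p@v)
for uv in((98,62),):
    p=ray("wrist",uv,.083,c)[:2]-t;print("corner",p@u,p@v)
E
```

```text
80 [215, 214, 211, 203, 201, 203, 209, 213, 217, 220, 220, 214, 207, 199, 191, 181, 169, 154, 136, 118, 109, 110, 109, 109, 109, 109, 110, 108, 108, 107]
101.5 outer edge 0.09725988078002523 -0.08187514599669223
95 [217, 216, 215, 215, 211, 202, 198, 203, 209, 214, 217, 221, 219, 214, 207, 198, 190, 181, 167, 152, 132, 118, 113, 111, 111, 111, 109, 111, 110, 111]
102.5 outer edge 0.0977451007558766 -0.07396084299977718
110 [216, 216, 216, 216, 216, 216, 211, 203, 198, 204, 209, 214, 217, 221, 219, 214, 205, 197, 188, 179, 166, 148, 131, 116, 113, 111, 112, 112, 111, 111]
104.5 outer edge 0.0976770496417123 -0.06587523905420756
125 [216, 216, 216, 216, 216, 215, 216, 215, 211, 204, 200, 204, 209, 214, 218, 221, 219, 212, 204, 196, 187, 176, 163, 147, 128, 115, 112, 112, 114, 128]
106.5 outer edge 0.09760750478710065 -0.057612153904948345
135 [216, 216, 216, 216, 216, 216, 216, 215, 215, 213, 208, 202, 202, 207, 212, 216, 220, 219, 214, 207, 197, 190, 179, 167, 150, 131, 118, 113, 113, 111]
107.5 outer edge 0.09775168543673886 -0.05200175455050804
corner 0.09704926098419013 -0.09097150964865541
```

```bash
python3 -m handwheel '[{"offset":[0,0,0.1],"rot":[0,0,0],"fingers":1},{"offset":[0,0,0.15],"rot":[0,0,0],"fingers":1},{"offset":[0,0,0.15],"rot":[0,0,0],"fingers":1},{"offset":[0,0,0.08],"rot":[0,0,0],"fingers":1},{"offset":[0,0,0.04],"rot":[0,0,0],"fingers":1},{"offset":[0,0,0],"rot":[0,0,0],"fingers":1},{"offset":[0,0,0],"rot":[0,0,0],"fingers":1}]'; python3 -m handwheel '[{"offset":[0,0,0.025],"rot":[0,0,0],"fingers":1},{"offset":[0,0,0.02],"rot":[0,0,0],"fingers":1},{"offset":[0,0,0],"rot":[0,0,0],"fingers":1}]'
```

```text
time: 8.05
tool_pos: [0.4743, -0.1444, 0.1559]
eef_rot: [3.141, 0.0, -0.075]
ft_force: [-2.3, -1.3, -1.0]
width: 0.0103
grasp_force: 98.4
time: 8.35
tool_pos: [0.4747, -0.1449, 0.1546]
eef_rot: [3.14, -0.001, -0.075]
ft_force: [-3.9, -3.2, 3.9]
width: 0.0101
grasp_force: 99.5
```

```bash
python3 -m handwheel '[{"offset":[0,0,-0.02],"rot":[0,0,0],"fingers":1},{"offset":[0,0,-0.02],"rot":[0,0,0],"fingers":1},{"offset":[0,0,0],"rot":[0,0,0],"fingers":1}]'; python3 -m handwheel '[{"offset":[0,0.03,0],"rot":[0,0,0],"fingers":1},{"offset":[0,0.03,0],"rot":[0,0,0],"fingers":1},{"offset":[0,0.03,0],"rot":[0,0,0],"fingers":1},{"offset":[0,0,0],"rot":[0,0,0],"fingers":1}]';  python3 -m handwheel '[{"offset":[0,0.015,0],"rot":[0,0,0],"fingers":1},{"offset":[0,0,0],"rot":[0,0,0],"fingers":1}]'
```

```text
time: 8.65
tool_pos: [0.4745, -0.1444, 0.1555]
eef_rot: [3.141, -0.0, -0.075]
ft_force: [-2.2, -2.4, 1.5]
width: 0.0102
grasp_force: 98.9
time: 9.05
tool_pos: [0.474, -0.1468, 0.1548]
eef_rot: [-3.138, 0.0, -0.075]
ft_force: [0.2, 5.1, 0.0]
width: 0.0103
grasp_force: 98.5
time: 9.25
tool_pos: [0.4741, -0.1481, 0.1552]
eef_rot: [-3.141, -0.0, -0.075]
ft_force: [-0.1, 3.5, -0.4]
width: 0.0101
grasp_force: 98.6
```

```bash
python3 -m handwheel '[{"offset":[0,0,-0.02],"rot":[0,0,0],"fingers":1},{"offset":[0,0,0],"rot":[0,0,0],"fingers":1}]'; cat > rim.py <<'E'
from h import *
s=manip.read_state();c=manip.camera_info("wrist");g=cv2.cvtColor(manip.snapshot("wrist"),cv2.COLOR_RGB2GRAY)
t=s["tool_pos"][:2];a=np.radians(90)-.0755;u=np.array([np.cos(a),np.sin(a)])
print(np.round(s["tool_pos"],4),s["ft_force"])
for v in(-.08,-.07,-.062):
    w=t+u*.0976+v*np.array([-u[1],u[0]]);k0,r=np.round(proj("wrist",[*w,.081],c)).astype(int)
    b=cv2.GaussianBlur(g[r:r+1,k0-14:k0+14],(5,1),0)[0].astype(int);k=k0-14+np.argmin(np.diff(b))+.5
    p=ray("wrist",(k,r),.081,c);print(v,p,"tray x of outer edge",(p[:2]-t)@u)
E
python3 rim.py; python3 - <<'E'
from h import *
import json
c=json.load(open("w3.json"))
for k,r in((101.5,80),(102.5,95),(104.5,110)): print(ray("wrist",(k,r),.081,c))
E
```

```text
time: 9.45
tool_pos: [0.4741, -0.1488, 0.1561]
eef_rot: [3.141, -0.0, -0.075]
ft_force: [-0.3, 3.8, -2.3]
width: 0.0105
grasp_force: 98.3
[ 0.4741 -0.1488  0.1561] [-0.31451606  3.78928653 -2.2963256 ]
-0.08 [ 0.56135017 -0.05368172  0.081     ] tray x of outer edge 0.10140807926347116
-0.07 [ 0.55176817 -0.05252126  0.081     ] tray x of outer edge 0.10184248266371032
-0.062 [ 0.54335446 -0.05217599  0.081     ] tray x of outer edge 0.10155213994195117
[ 0.56337805 -0.05399289  0.081     ]
[ 0.55552289 -0.05291209  0.081     ]
[ 0.54745519 -0.05237007  0.081     ]
```

```bash
python3 -m handwheel '[{"offset":[0,0.015,0],"rot":[0,0,0],"fingers":1},{"offset":[0,0,0],"rot":[0,0,0],"fingers":1},{"offset":[0,0,0],"rot":[0,0,0],"fingers":1}]'; python3 -m handwheel '[{"offset":[0,0.015,0],"rot":[0,0,0],"fingers":1},{"offset":[0,0,0],"rot":[0,0,0],"fingers":1},{"offset":[0,0,0],"rot":[0,0,0],"fingers":1}]'; python3 rim.py
```

```text
time: 9.8
tool_pos: [0.474, -0.1493, 0.1562]
eef_rot: [3.141, -0.0, -0.075]
ft_force: [-0.2, 2.8, -1.9]
width: 0.0101
grasp_force: 98.3
time: 10.1
tool_pos: [0.474, -0.1499, 0.1562]
eef_rot: [3.141, -0.0, -0.075]
ft_force: [-0.1, 3.0, -1.6]
width: 0.0101
grasp_force: 98.3
[ 0.474  -0.1499  0.1562] [-0.08715783  3.03615835 -1.58996615]
-0.08 [ 0.56138026 -0.05378575  0.081     ] tray x of outer edge 0.10247906799483805
-0.07 [ 0.55179586 -0.05261053  0.081     ] tray x of outer edge 0.1029280085417307
-0.062 [ 0.54341817 -0.05173884  0.081     ] tray x of outer edge 0.10316530534934976
```

```bash
python3 -m handwheel '[{"offset":[0,0.051,0.075],"rot":[0.2,0,0],"fingers":1},{"offset":[0,0.051,0.075],"rot":[0.2,0,0],"fingers":1},{"offset":[0,0.051,0.075],"rot":[0.2,0,0],"fingers":1},{"offset":[0,0.051,0.075],"rot":[0.2,0,0],"fingers":1},{"offset":[0,0.051,0.075],"rot":[0.2,0,0],"fingers":1},{"offset":[0,0.051,0.075],"rot":[0.2,0,0],"fingers":1},{"offset":[0,0,0],"rot":[0,0,0],"fingers":1}]'; python3 -m handwheel '[{"offset":[0,0.051,0.075],"rot":[0.2,0,0],"fingers":1},{"offset":[0,0.051,0.075],"rot":[0.2,0,0],"fingers":1},{"offset":[0,0.051,0.075],"rot":[0.2,0,0],"fingers":1},{"offset":[0,0.051,0.075],"rot":[0.2,0,0],"fingers":1},{"offset":[0,0,0],"rot":[0,0,0],"fingers":1},{"offset":[0,0,0],"rot":[0,0,0],"fingers":1}]'
```

```text
time: 10.85
tool_pos: [0.473, -0.1619, 0.1367]
eef_rot: [-2.974, 0.001, -0.077]
ft_force: [0.1, -0.2, 0.3]
width: 0.0104
grasp_force: 98.6
time: 11.45
tool_pos: [0.4729, -0.1673, 0.1237]
eef_rot: [-2.864, 0.0, -0.076]
ft_force: [-1.1, -5.4, 0.0]
width: 0.0104
grasp_force: 98.7
```

```bash
cat > rim2.py <<'E'
from h import *
s=manip.read_state();c=manip.camera_info("wrist");im=manip.snapshot("wrist");g=cv2.cvtColor(im,cv2.COLOR_RGB2GRAY)
cv2.imwrite("pics/last.png",im[:,:,::-1])
print(np.round(s["tool_pos"],4),np.round(s["ft_force"],1),s["time"])
for x,y in((.5614,-.0537),(.5518,-.0526),(.5434,-.0520)):
    k0,r=np.round(proj("wrist",[x,y,.081],c)).astype(int)
    b=cv2.GaussianBlur(g[r:r+1,k0-14:k0+14],(5,1),0)[0].astype(int);k=k0-14+np.argmin(np.diff(b))+.5
    p=ray("wrist",(k,r),.081,c);print(k0,r,"shift of rim mm",1000*(p[1]-y+.075*(p[0]-x)))
E
python3 rim2.py
```

```text
[ 0.4729 -0.1673  0.1237] [-1.1 -5.4  0. ] 11.45
70 82 shift of rim mm 0.5493500621641917
73 102 shift of rim mm 0.15045404094595066
75 119 shift of rim mm 0.5101284782994056
```

```bash
python3 -m handwheel '[{"offset":[0,0.03,0],"rot":[0,0,0],"fingers":1},{"offset":[0,0,0],"rot":[0,0,0],"fingers":1}]'; python3 -m handwheel '[{"offset":[0,0.051,0.075],"rot":[0.2,0,0],"fingers":1},{"offset":[0,0.051,0.075],"rot":[0.2,0,0],"fingers":1},{"offset":[0,0,0],"rot":[0,0,0],"fingers":1},{"offset":[0,0,0],"rot":[0,0,0],"fingers":1}]'; python3 rim2.py
```

```text
time: 11.7
tool_pos: [0.4728, -0.1675, 0.1236]
eef_rot: [-2.863, -0.0, -0.075]
ft_force: [-0.4, -3.9, -0.2]
width: 0.0107
grasp_force: 98.7
time: 12.1
tool_pos: [0.4724, -0.1699, 0.116]
eef_rot: [-2.806, 0.001, -0.076]
ft_force: [-0.0, -5.4, -1.8]
width: 0.0107
grasp_force: 98.6
[ 0.4724 -0.1699  0.116 ] [-0.  -5.4 -1.8] 12.1
69 82 shift of rim mm 0.28601160886383703
71 102 shift of rim mm 0.5591362158823985
74 119 shift of rim mm 0.29195638515665673
```

View pics/last.png

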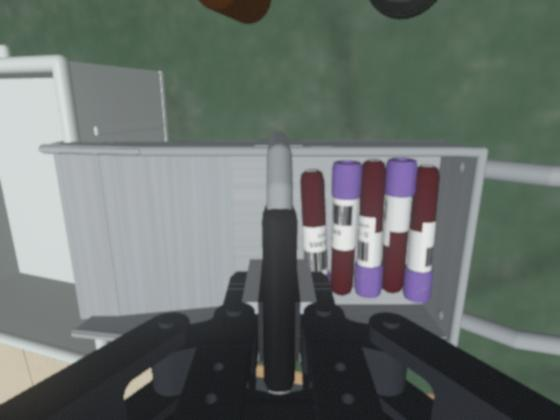

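Tubes have rolled together against the back wall (cols 300–435). The bin is still in place, so I'll keep lowering until the back touches.

```bash
python3 -m handwheel '[{"offset":[0,0.051,0.075],"rot":[0.2,0,0],"fingers":1},{"offset":[0,0,0],"rot":[0,0,0],"fingers":1},{"offset":[0,0,0],"rot":[0,0,0],"fingers":1}]'; python3 -m handwheel '[{"offset":[0,0.025,0.038],"rot":[0.1,0,0],"fingers":1},{"offset":[0,0,0],"rot":[0,0,0],"fingers":1},{"offset":[0,0,0],"rot":[0,0,0],"fingers":1}]';python3 -m handwheel '[{"offset":[0,0.025,0.038],"rot":[0.1,0,0],"fingers":1},{"offset":[0,0,0],"rot":[0,0,0],"fingers":1},{"offset":[0,0,0],"rot":[0,0,0],"fingers":1}]'
```

```text
time: 12.45
tool_pos: [0.4724, -0.1707, 0.1127]
eef_rot: [-2.778, 0.0, -0.075]
ft_force: [-0.1, -5.3, -1.8]
width: 0.0104
grasp_force: 98.6
time: 12.75
tool_pos: [0.4724, -0.171, 0.111]
eef_rot: [-2.764, 0.0, -0.075]
ft_force: [-0.2, -5.5, -1.8]
width: 0.0105
grasp_force: 98.6
time: 13.05
tool_pos: [0.4724, -0.1714, 0.1093]
eef_rot: [-2.75, -0.0, -0.075]
ft_force: [-1.6, -5.2, -0.6]
width: 0.0103
grasp_force: 98.7
```

```bash
python3 -m handwheel '[{"offset":[0,0.025,0.038],"rot":[0.1,0,0],"fingers":1},{"offset":[0,0,0],"rot":[0,0,0],"fingers":1},{"offset":[0,0,0],"rot":[0,0,0],"fingers":1}]'; python3 rim2.py
```

```text
time: 13.35
tool_pos: [0.4725, -0.1715, 0.1091]
eef_rot: [-2.736, -0.0, -0.075]
ft_force: [-2.4, -4.1, 7.7]
width: 0.0101
grasp_force: 99.9
[ 0.4725 -0.1715  0.1091] [-2.4 -4.1  7.7] 13.35
73 82 shift of rim mm 1.268338997444507
76 102 shift of rim mm 0.8323461680155728
78 119 shift of rim mm 1.2130091177841376
```

```bash
python3 -m handwheel '[{"offset":[0,-0.015,-0.025],"rot":[-0.06,0,0],"fingers":1},{"offset":[0,0,0],"rot":[0,0,0],"fingers":1},{"offset":[0,0,0],"rot":[0,0,0],"fingers":1}]'; python3 -m handwheel '[{"offset":[0,0,0],"rot":[0,0,0],"fingers":0.8},{"offset":[0,0,0],"rot":[0,0,0],"fingers":0.7},{"offset":[0,0,0],"rot":[0,0,0],"fingers":0.5},{"offset":[0,0,0],"rot":[0,0,0],"fingers":0.4},{"offset":[0,0,0],"rot":[0,0,0],"fingers":0.4},{"offset":[0,0,0],"rot":[0,0,0],"fingers":0.4},{"offset":[0,0,0],"rot":[0,0,0],"fingers":0.4}]'
```

```text
time: 13.7
tool_pos: [0.4725, -0.1714, 0.1092]
eef_rot: [-2.745, -0.0, -0.075]
ft_force: [-0.4, -4.8, 2.5]
width: 0.0103
grasp_force: 99.2
time: 14.4
tool_pos: [0.4723, -0.1712, 0.109]
eef_rot: [-2.745, -0.0, -0.075]
ft_force: [0.8, 0.1, -0.3]
width: 0.0511
grasp_force: 0.0
```

```bash
python3 -m handwheel '[{"offset":[0,0,-0.2],"rot":[0,0,0],"fingers":0.4},{"offset":[0,0,-0.5],"rot":[0,0,0],"fingers":0.4},{"offset":[0,0,-0.8],"rot":[0,0,0],"fingers":0.4},{"offset":[0,0,-0.8],"rot":[0,0,0],"fingers":0.2},{"offset":[0,0,-0.8],"rot":[0,0,0],"fingers":0},{"offset":[0,0,-0.8],"rot":[-0.4,0,0],"fingers":0},{"offset":[0,0,-0.8],"rot":[-0.6,0,0],"fingers":0},{"offset":[0,0,-0.6],"rot":[-0.6,0,0],"fingers":0},{"offset":[0,0,0],"rot":[-0.6,0,0],"fingers":0},{"offset":[0,0,0],"rot":[-0.63,0,0],"fingers":0},{"offset":[0,0,0],"rot":[0,0,0],"fingers":0},{"offset":[0,0,0],"rot":[0,0,0],"fingers":0}]'
python3 - <<'E'
from h import *
import json
s=manip.read_state();c=manip.camera_info("wrist");im=manip.snapshot("wrist")
json.dump({k:np.array(v).tolist() for k,v in c.items() if k in("K","pose")},open("w4.json","w"))
cv2.imwrite("pics/w4.png",im[:,:,::-1]);print(s["tool_pos"],s["eef_rot"],s["time"],proj("wrist",[.4621,-.3044,.03]),proj("wrist",[.4818,-.0435,.081]))
E
```

```text
time: 15.6
tool_pos: [0.4665, -0.2476, 0.3066]
eef_rot: [-3.139, -0.0, -0.074]
ft_force: [0.7, -0.6, 0.1]
width: 0.0851
grasp_force: 0.0
[ 0.46646831 -0.24763627  0.30659994] [-3.13884469e+00 -3.30849592e-04 -7.41471547e-02] 15.6 [331.39348103 169.37669265] [ 61.64982022 178.36816389]
```

View pics/w4.png

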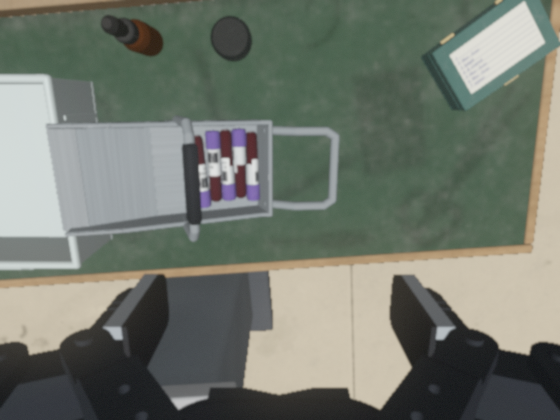

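Tray leans hooked on the rim, with the lip at cols 50–70 and the tubes at the back wall. Back bar is at about (334,169), against (331,169) predicted.

```bash
python3 - <<'E'
from h import *
import json
c=json.load(open("w4.json"));g=cv2.cvtColor(cv2.imread("pics/w4.png"),cv2.COLOR_BGR2GRAY)
f=lambda u,v,z: ray("wrist",(u,v),z,c)
P=[]
for r in(145,155,165,175,185,195):
    row=cv2.GaussianBlur(g[r:r+1,320:348],(5,1),0)[0].astype(int);d=np.diff(row);k=320.5+(np.argmax(d)+np.argmin(d))/2
    P.append(f(k,r,.03));print(r,k,P[-1])
P=np.array(P);print("bar yaw",np.degrees(np.polyfit(P[:,0],P[:,1],1)[0]))
print("bar mid",(f(335,131,.03)+f(331,207,.03))/2)
for r in(90,100,110,115,240,250,258):
    row=cv2.GaussianBlur(g[r:r+1,40:90],(5,1),0)[0].astype(int);k=40.5+np.argmin(np.diff(row)); print(r,k,f(k,r,.081))
E
```

```text
145 334.5 [ 0.48798807 -0.30818362  0.03      ]
155 334.0 [ 0.47748195 -0.30732321  0.03      ]
165 333.5 [ 0.46681754 -0.30644984  0.03      ]
175 333.0 [ 0.45599124 -0.30556321  0.03      ]
185 333.0 [ 0.44495996 -0.30520524  0.03      ]
195 332.0 [ 0.43383799 -0.30374894  0.03      ]
bar yaw -4.445496058879446
bar mid [ 0.46134983 -0.30567537  0.03      ]
90 51.5 [ 0.56087518 -0.05260422  0.081     ]
100 53.5 [ 0.55236716 -0.05232244  0.081     ]
110 54.5 [ 0.54380179 -0.05113821  0.081     ]
115 55.5 [ 0.5394395  -0.05099046  0.081     ]
240 75.5 [ 0.41942576 -0.04195539  0.081     ]
250 77.5 [ 0.40875266 -0.04155392  0.081     ]
258 78.5 [ 0.40013325 -0.04062438  0.081     ]
```

```bash
python3 -m handwheel '[{"offset":[-0.01,0.36,0.8],"rot":[0,0,0],"fingers":0.3},{"offset":[-0.01,0.36,0.8],"rot":[0,0,0],"fingers":0.3},{"offset":[0,0.36,0.8],"rot":[0,0,0],"fingers":0.3},{"offset":[0,0.38,0.8],"rot":[0,0,0],"fingers":0.3},{"offset":[0,0,0.8],"rot":[0,0,0],"fingers":0.3},{"offset":[0,0,0.6],"rot":[0,0,0],"fingers":0.3},{"offset":[0,0,0.6],"rot":[0,0,0],"fingers":0.3},{"offset":[0,0,0.6],"rot":[0,0,0],"fingers":0.3},{"offset":[0,0,0.6],"rot":[0,0,0],"fingers":0.3},{"offset":[0,0,0.3],"rot":[0,0,0],"fingers":0.3},{"offset":[0,0,0.15],"rot":[0,0,0],"fingers":0.3},{"offset":[0,0,0],"rot":[0,0,0],"fingers":0.3},{"offset":[0,0,0],"rot":[0,0,0],"fingers":0.3}]' 30
python3 - <<'E'
import numpy as np
R=.2665
b=np.radians(np.r_[-11:-11+20*2+.1:2, 32:80:3])
y=np.diff(R*np.cos(b))/.04; z=-np.diff(R*np.sin(b))/.04
for a,p,q in zip(np.degrees(b[1:]),y,z): print(round(a),round(p,3),round(q,3))
E
```

```text
time: 16.95
tool_pos: [0.4621, -0.3066, 0.0329]
eef_rot: [-3.141, -0.001, -0.075]
ft_force: [-0.4, 0.4, -0.4]
width: 0.0596
grasp_force: 0.0
-9 0.04 -0.229
-7 0.032 -0.23
-5 0.024 -0.231
-3 0.016 -0.232
-1 0.008 -0.232
1 0.0 -0.233
3 -0.008 -0.232
5 -0.016 -0.232
7 -0.024 -0.231
9 -0.032 -0.23
11 -0.04 -0.229
13 -0.048 -0.227
15 -0.056 -0.226
17 -0.064 -0.224
19 -0.072 -0.221
21 -0.08 -0.219
23 -0.087 -0.216
25 -0.095 -0.212
27 -0.102 -0.209
29 -0.109 -0.205
32 -0.177 -0.301
35 -0.193 -0.291
38 -0.207 -0.28
41 -0.222 -0.269
44 -0.236 -0.257
47 -0.249 -0.244
50 -0.261 -0.231
53 -0.273 -0.217
56 -0.284 -0.203
59 -0.294 -0.187
62 -0.304 -0.172
65 -0.312 -0.156
68 -0.32 -0.139
71 -0.327 -0.122
74 -0.333 -0.105
77 -0.338 -0.087
```

```bash
python3 -m handwheel '[{"offset":[0,0,0],"rot":[0,0,0],"fingers":1},{"offset":[0,0,0],"rot":[0,0,0],"fingers":1},{"offset":[0,0,0],"rot":[0,0,0],"fingers":1},{"offset":[0,0,0],"rot":[0,0,0],"fingers":1},{"offset":[0,0,0],"rot":[0,0,0],"fingers":1},{"offset":[0,0,0],"rot":[0,0,0],"fingers":1},{"offset":[0,0,0],"rot":[0,0,0],"fingers":1},{"offset":[0,0,0],"rot":[0,0,0],"fingers":1}]' 40; python3 -c "
from h import *
print(manip.read_state()['ft_force'])"
```

```text
time: 17.75
tool_pos: [0.4618, -0.3055, 0.0326]
eef_rot: [-3.139, -0.001, -0.075]
ft_force: [-0.3, 2.6, 5.8]
width: 0.0075
grasp_force: 39.2
[-0.2764044   2.64799573  5.82515643]
```

Gripped; now swing up in segments, checking force.

```bash
python3 -m handwheel '[{"offset":[0,0.02,-0.11],"rot":[0,0,0],"fingers":1},{"offset":[0,0.02,-0.12],"rot":[0,0,0],"fingers":1},{"offset":[0,0.032,-0.23],"rot":[0,0,0],"fingers":1},{"offset":[0,0.024,-0.23],"rot":[0,0,0],"fingers":1},{"offset":[0,0,0],"rot":[0,0,0],"fingers":1}]'; python3 -m handwheel '[{"offset":[0,0.016,-0.23],"rot":[0,0,0],"fingers":1},{"offset":[0,0.008,-0.23],"rot":[0,0,0],"fingers":1},{"offset":[0,0,-0.23],"rot":[0,0,0],"fingers":1},{"offset":[0,-0.008,-0.23],"rot":[0,0,0],"fingers":1},{"offset":[0,-0.016,-0.23],"rot":[0,0,0],"fingers":1},{"offset":[0,0,0],"rot":[0,0,0],"fingers":1}]'
```

```text
time: 18.25
tool_pos: [0.4614, -0.3099, 0.061]
eef_rot: [-3.14, -0.001, -0.075]
ft_force: [0.3, 2.1, -3.3]
width: 0.0074
grasp_force: 39.0
time: 18.85
tool_pos: [0.4618, -0.3102, 0.1074]
eef_rot: [-3.141, -0.002, -0.075]
ft_force: [0.8, 1.5, -2.0]
width: 0.0072
grasp_force: 39.0
```

```bash
python3 -m handwheel '[{"offset":[0,-0.034,-0.23],"rot":[0,0,0],"fingers":1},{"offset":[0,-0.042,-0.23],"rot":[0,0,0],"fingers":1},{"offset":[0,-0.045,-0.23],"rot":[0,0,0],"fingers":1},{"offset":[0,-0.05,-0.227],"rot":[0,0,0],"fingers":1},{"offset":[0,-0.056,-0.226],"rot":[0,0,0],"fingers":1},{"offset":[0,0,0],"rot":[0,0,0],"fingers":1}]'; python3 -m handwheel '[{"offset":[0,-0.064,-0.224],"rot":[0,0,0],"fingers":1},{"offset":[0,-0.072,-0.22],"rot":[0,0,0],"fingers":1},{"offset":[0,-0.08,-0.219],"rot":[0,0,0],"fingers":1},{"offset":[0,-0.087,-0.216],"rot":[0,0,0],"fingers":1},{"offset":[0,0,0],"rot":[0,0,0],"fingers":1},{"offset":[0,0,0],"rot":[0,0,0],"fingers":1}]'; python3 rim2.py
```

```text
time: 19.45
tool_pos: [0.4623, -0.3002, 0.1529]
eef_rot: [-3.139, -0.002, -0.074]
ft_force: [0.7, -1.9, -3.0]
width: 0.0076
grasp_force: 38.9
time: 20.05
tool_pos: [0.4628, -0.2885, 0.1868]
eef_rot: [-3.14, -0.0, -0.075]
ft_force: [0.1, -0.2, -4.9]
width: 0.0074
grasp_force: 38.9
[ 0.4628 -0.2885  0.1868] [ 0.1 -0.2 -4.9] 20.05
-138 83 shift of rim mm 7.235936371768675
-134 100 shift of rim mm 7.534981837002692
-129 115 shift of rim mm -0.45091840589617377
```

```bash
python3 -m handwheel '[{"offset":[0,-0.095,-0.212],"rot":[0,0,0],"fingers":1},{"offset":[0,-0.102,-0.21],"rot":[0,0,0],"fingers":1},{"offset":[0,-0.11,-0.205],"rot":[0,0,0],"fingers":1},{"offset":[0,-0.177,-0.3],"rot":[0,0,0],"fingers":1},{"offset":[0,0,0],"rot":[0,0,0],"fingers":1}]'; python3 -m handwheel '[{"offset":[0,-0.193,-0.291],"rot":[0,0,0],"fingers":1},{"offset":[0,-0.207,-0.28],"rot":[0,0,0],"fingers":1},{"offset":[0,-0.222,-0.269],"rot":[0,0,0],"fingers":1},{"offset":[0,-0.236,-0.257],"rot":[0,0,0],"fingers":1},{"offset":[0,0,0],"rot":[0,0,0],"fingers":1},{"offset":[0,0,0],"rot":[0,0,0],"fingers":1}]'; python3 - <<'E'
from h import *
im=manip.snapshot("top");cv2.imwrite("pics/t2.png",cv2.resize(im[160:255,195:435,::-1],None,fx=3.33,fy=3.33,interpolation=cv2.INTER_CUBIC))
E
```

```text
time: 20.6
tool_pos: [0.4651, -0.2691, 0.2261]
eef_rot: [-3.141, -0.003, -0.074]
ft_force: [0.7, 0.0, -3.8]
width: 0.0075
grasp_force: 38.9
time: 21.2
tool_pos: [0.4669, -0.2351, 0.268]
eef_rot: [-3.141, -0.001, -0.074]
ft_force: [0.0, 0.6, -3.9]
width: 0.0072
grasp_force: 38.9
```

View pics/t2.png

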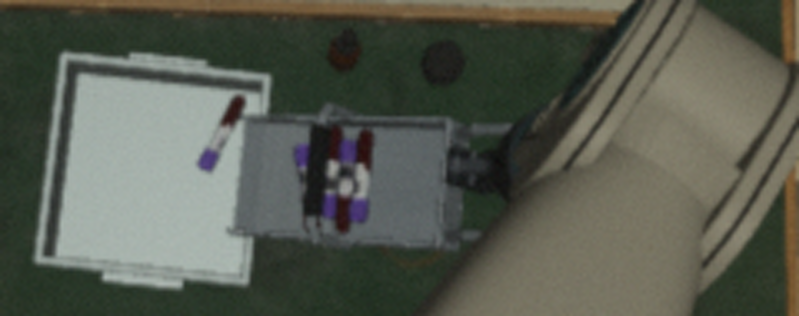

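One tube is already in the bin and the others are mid-tray. The bin hasn't moved: corner at (270,75), as before. Continuing.

```bash
python3 -m handwheel '[{"offset":[0,-0.249,-0.244],"rot":[0,0,0],"fingers":1},{"offset":[0,-0.261,-0.231],"rot":[0,0,0],"fingers":1},{"offset":[0,-0.273,-0.217],"rot":[0,0,0],"fingers":1},{"offset":[0,-0.284,-0.203],"rot":[0,0,0],"fingers":1},{"offset":[0,0,0],"rot":[0,0,0],"fingers":1},{"offset":[0,0,0],"rot":[0,0,0],"fingers":1},{"offset":[0,0,0],"rot":[0,0,0],"fingers":1}]'; python3 -m handwheel '[{"offset":[0,-0.294,-0.187],"rot":[0,0,0],"fingers":1},{"offset":[0,-0.304,-0.172],"rot":[0,0,0],"fingers":1},{"offset":[0,-0.312,-0.156],"rot":[0,0,0],"fingers":1},{"offset":[0,0,0],"rot":[0,0,0],"fingers":1},{"offset":[0,0,0],"rot":[0,0,0],"fingers":1}]';python3 -m handwheel '[{"offset":[0,-0.32,-0.139],"rot":[0,0,0],"fingers":1},{"offset":[0,-0.327,-0.122],"rot":[0,0,0],"fingers":1},{"offset":[0,0,0],"rot":[0,0,0],"fingers":1},{"offset":[0,0,0],"rot":[0,0,0],"fingers":1},{"offset":[0,0,0],"rot":[0,0,0],"fingers":1},{"offset":[0,0,0],"rot":[0,0,0],"fingers":1}]'; python3 - <<'E'
from h import *
im=manip.snapshot("top");a=cv2.resize(im[160:255,195:345,::-1],None,fx=3,fy=3,interpolation=cv2.INTER_CUBIC)
b=manip.snapshot("scene")[180:300,190:370,::-1];b=cv2.resize(b,None,fx=2.5,fy=2.5,interpolation=cv2.INTER_CUBIC)
cv2.imwrite("pics/t3.png",cv2.vconcat([a,b]))
E
```

```text
time: 21.95
tool_pos: [0.4699, -0.1928, 0.3034]
eef_rot: [-3.14, 0.0, -0.075]
ft_force: [0.7, 0.8, -3.3]
width: 0.0071
grasp_force: 39.0
time: 22.45
tool_pos: [0.4729, -0.1561, 0.3246]
eef_rot: [-3.141, -0.001, -0.074]
ft_force: [-0.1, -0.1, -4.0]
width: 0.0071
grasp_force: 39.0
time: 23.05
tool_pos: [0.4744, -0.131, 0.3344]
eef_rot: [-3.14, 0.0, -0.075]
ft_force: [0.2, 0.2, -4.8]
width: 0.007
grasp_force: 38.9
```

View pics/t3.png

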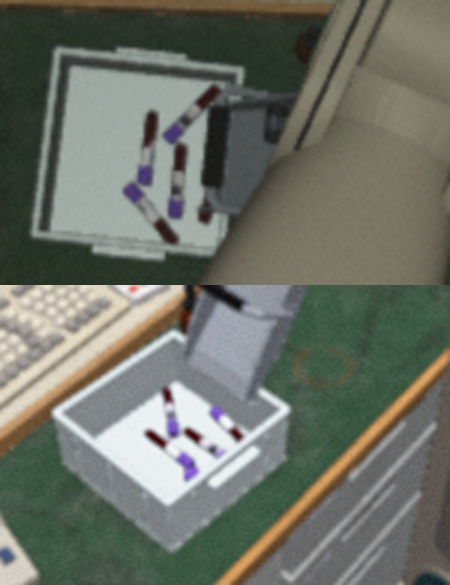

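Four tubes are clearly in the bin, at top-crop (190,115), (148,150), (178,180) and (150,215). A fifth shows partly at (205,208), beside the lip. I've now viewed more pictures than the allowed ten, so from here I'll use numbers only. Tilting a bit more and counting blobs.

```bash
python3 -m handwheel '[{"offset":[0,-0.333,-0.105],"rot":[0,0,0],"fingers":1},{"offset":[0,-0.338,-0.087],"rot":[0,0,0],"fingers":1},{"offset":[0,0,0],"rot":[0,0,0],"fingers":1},{"offset":[0,0,0],"rot":[0,0,0],"fingers":1},{"offset":[0,0,0],"rot":[0,0,0],"fingers":1},{"offset":[0,0,0],"rot":[0,0,0],"fingers":1},{"offset":[0,0,0],"rot":[0,0,0],"fingers":1},{"offset":[0,0,0],"rot":[0,0,0],"fingers":1}]'; cat > cnt.py <<'E'
from h import *
o=np.array([.4818,-.0426]);u=np.array([.0754,.9971]);
for n,(r0,r1,c0,c1) in(("top",(160,255,195,420)),("scene",(160,310,190,380))):
    hsv=cv2.cvtColor(manip.snapshot(n)[r0:r1,c0:c1],cv2.COLOR_RGB2HSV).astype(int);H,S,V=hsv[...,0],hsv[...,1],hsv[...,2]
    for name,m in(("purple",(H>115)&(H<150)&(S>60)&(V>40)),("red",((H>165)|(H<8))&(S>70)&(V<110))):
        k,_,st,ce=cv2.connectedComponentsWithStats(m.astype(np.uint8))
        for i in range(1,k):
            if st[i,4]>=6:
                uv=ce[i]+[c0,r0];p=ray(n,uv,.01)[:2]-o
                print(n,name,np.round(uv,1),"area",st[i,4],"in-bin h,v mm",np.round(1000*np.array([p@u,p@[-u[1],u[0]]])))
E
python3 cnt.py
```

```text
time: 23.95
tool_pos: [0.4765, -0.1042, 0.3422]
eef_rot: [-3.14, 0.0, -0.075]
ft_force: [0.1, 0.3, -4.1]
width: 0.0072
grasp_force: 38.9
top purple [252.4 204.1] area 25 in-bin h,v mm [ 61. -29.]
top purple [242.6 218. ] area 21 in-bin h,v mm [86. 16.]
top purple [238.9 223.5] area 23 in-bin h,v mm [95. 34.]
top purple [253.1 229.3] area 26 in-bin h,v mm [50. 47.]
top red [244.9 201.8] area 21 in-bin h,v mm [ 85. -34.]
top red [248.9 236.1] area 15 in-bin h,v mm [61. 69.]
scene purple [276.4 230.4] area 25 in-bin h,v mm [  6. -12.]
scene purple [258.8 236.5] area 29 in-bin h,v mm [ 59. -32.]
scene purple [264.7 251.9] area 50 in-bin h,v mm [88. 23.]
scene red [256.4 223.2] area 9 in-bin h,v mm [ 26. -76.]
scene red [252. 241.] area 17 in-bin h,v mm [ 85. -33.]
scene red [266.8 239.5] area 14 in-bin h,v mm [51. -6.]
scene red [284.1 239.2] area 10 in-bin h,v mm [16. 29.]
```

All five are in the bin: four caps in the top view, plus the hidden one seen in the scene view at bin h≈6 mm, v≈-12 mm. Lowering along the same arc.

```bash
python3 -m handwheel '[{"offset":[0,0.338,0.087],"rot":[0,0,0],"fingers":1},{"offset":[0,0.333,0.105],"rot":[0,0,0],"fingers":1},{"offset":[0,0.327,0.122],"rot":[0,0,0],"fingers":1},{"offset":[0,0.32,0.139],"rot":[0,0,0],"fingers":1},{"offset":[0,0.312,0.156],"rot":[0,0,0],"fingers":1},{"offset":[0,0.304,0.172],"rot":[0,0,0],"fingers":1},{"offset":[0,0.294,0.187],"rot":[0,0,0],"fingers":1},{"offset":[0,0.284,0.203],"rot":[0,0,0],"fingers":1},{"offset":[0,0.273,0.217],"rot":[0,0,0],"fingers":1},{"offset":[0,0.261,0.231],"rot":[0,0,0],"fingers":1},{"offset":[0,0.249,0.244],"rot":[0,0,0],"fingers":1},{"offset":[0,0,0],"rot":[0,0,0],"fingers":1}]'; python3 -m handwheel '[{"offset":[0,0.236,0.257],"rot":[0,0,0],"fingers":1},{"offset":[0,0.222,0.269],"rot":[0,0,0],"fingers":1},{"offset":[0,0.207,0.28],"rot":[0,0,0],"fingers":1},{"offset":[0,0.193,0.291],"rot":[0,0,0],"fingers":1},{"offset":[0,0.177,0.3],"rot":[0,0,0],"fingers":1},{"offset":[0,0.11,0.205],"rot":[0,0,0],"fingers":1},{"offset":[0,0.102,0.21],"rot":[0,0,0],"fingers":1},{"offset":[0,0.095,0.212],"rot":[0,0,0],"fingers":1},{"offset":[0,0,0],"rot":[0,0,0],"fingers":1}]'; python3 -m handwheel '[{"offset":[0,0.087,0.216],"rot":[0,0,0],"fingers":1},{"offset":[0,0.08,0.219],"rot":[0,0,0],"fingers":1},{"offset":[0,0.072,0.22],"rot":[0,0,0],"fingers":1},{"offset":[0,0.064,0.224],"rot":[0,0,0],"fingers":1},{"offset":[0,0.056,0.226],"rot":[0,0,0],"fingers":1},{"offset":[0,0.05,0.227],"rot":[0,0,0],"fingers":1},{"offset":[0,0.045,0.23],"rot":[0,0,0],"fingers":1},{"offset":[0,0.042,0.23],"rot":[0,0,0],"fingers":1},{"offset":[0,0.034,0.23],"rot":[0,0,0],"fingers":1},{"offset":[0,0,0],"rot":[0,0,0],"fingers":1}]'
```

```text
time: 25.25
tool_pos: [0.466, -0.2365, 0.2661]
eef_rot: [-3.14, 0.002, -0.076]
ft_force: [-0.8, 2.0, -3.8]
width: 0.0068
grasp_force: 39.0
time: 26.15
tool_pos: [0.4622, -0.2894, 0.1855]
eef_rot: [-3.141, 0.001, -0.076]
ft_force: [-0.6, 2.3, -1.9]
width: 0.007
grasp_force: 39.0
time: 27.15
tool_pos: [0.4605, -0.3106, 0.1044]
eef_rot: [3.141, 0.002, -0.076]
ft_force: [0.5, -0.4, -1.9]
width: 0.0069
grasp_force: 39.0
```

```bash
python3 -m handwheel '[{"offset":[0,0.016,0.23],"rot":[0,0,0],"fingers":1},{"offset":[0,0.008,0.23],"rot":[0,0,0],"fingers":1},{"offset":[0,0,0.23],"rot":[0,0,0],"fingers":1},{"offset":[0,-0.008,0.23],"rot":[0,0,0],"fingers":1},{"offset":[0,-0.016,0.23],"rot":[0,0,0],"fingers":1},{"offset":[0,-0.024,0.23],"rot":[0,0,0],"fingers":1},{"offset":[0,-0.025,0.15],"rot":[0,0,0],"fingers":1},{"offset":[0,-0.02,0.1],"rot":[0,0,0],"fingers":1},{"offset":[0,-0.01,0.07],"rot":[0,0,0],"fingers":1},{"offset":[0,0,0],"rot":[0,0,0],"fingers":1},{"offset":[0,0,0],"rot":[0,0,0],"fingers":1}]'; python3 -m handwheel '[{"offset":[0,-0.01,0.05],"rot":[0,0,0],"fingers":1},{"offset":[0,0,0],"rot":[0,0,0],"fingers":1},{"offset":[0,0,0],"rot":[0,0,0],"fingers":1}]'
```

```text
time: 28.25
tool_pos: [0.4616, -0.3075, 0.0383]
eef_rot: [3.141, -0.0, -0.075]
ft_force: [-1.6, 0.4, 4.2]
width: 0.0071
grasp_force: 40.1
time: 28.55
tool_pos: [0.4618, -0.3078, 0.0366]
eef_rot: [3.139, -0.001, -0.076]
ft_force: [-2.6, -0.8, 5.8]
width: 0.0069
grasp_force: 40.2
```

```bash
python3 -m handwheel '[{"offset":[0,0,-0.03],"rot":[0,0,0],"fingers":1},{"offset":[0,0,0],"rot":[0,0,0],"fingers":1},{"offset":[0,0,0],"rot":[0,0,0],"fingers":0.8},{"offset":[0,0,0],"rot":[0,0,0],"fingers":0.7},{"offset":[0,0,0],"rot":[0,0,0],"fingers":0.6},{"offset":[0,0,0],"rot":[0,0,0],"fingers":0.5},{"offset":[0,0,0],"rot":[0,0,0],"fingers":0.4},{"offset":[0,0,0],"rot":[0,0,0],"fingers":0.3},{"offset":[0,0,0],"rot":[0,0,0],"fingers":0.3},{"offset":[0,0,0],"rot":[0,0,0],"fingers":0.3},{"offset":[0,0,-0.2],"rot":[0,0,0],"fingers":0.3},{"offset":[0,0,-0.4],"rot":[0,0,0],"fingers":0.3},{"offset":[0,0,-0.6],"rot":[0,0,0],"fingers":0.3},{"offset":[0,0,-0.8],"rot":[0,0,0],"fingers":0.3},{"offset":[0,0,-0.8],"rot":[0,0,0],"fingers":0.2},{"offset":[0,0,-0.8],"rot":[0,0,0],"fingers":0},{"offset":[0,-0.36,-0.8],"rot":[0,0,0],"fingers":0},{"offset":[0,-0.36,-0.8],"rot":[0,0,0],"fingers":0},{"offset":[0,-0.36,-0.8],"rot":[0,0,0],"fingers":0},{"offset":[0,-0.38,-0.7],"rot":[0,0,0],"fingers":0}]'; python3 -m handwheel '[{"offset":[0,0,0],"rot":[0,0,0],"fingers":0},{"offset":[0,0,0],"rot":[0,0,0],"fingers":0}]'; cat > fin.py <<'E'
from h import *
c=manip.camera_info("wrist");im=manip.snapshot("wrist");cv2.imwrite("pics/w5.png",im[:,:,::-1]);g=cv2.cvtColor(im,cv2.COLOR_RGB2GRAY)
f=lambda u,v,z: ray("wrist",(u,v),z,c)
q=[]
for x in(.485,.475,.465,.45,.44):
    k0,r=np.round(proj("wrist",[x,-.3057-.0754*(x-.4613),.03],c)).astype(int)
    d=np.diff(cv2.GaussianBlur(g[r:r+1,k0-14:k0+14],(5,1),0)[0].astype(int));k=k0-13.5+(np.argmax(d)+np.argmin(d))/2
    q.append(f(k,r,.03));print("bar",q[-1])
for x in(.56,.55,.54,.42,.41,.40):
    k0,r=np.round(proj("wrist",[x,-.0526-.0754*(x-.5609),.081],c)).astype(int)
    if not 10<k0<550: print("out",k0,r);continue
    a=max(0,k0-14);k=a+.5+np.argmin(np.diff(cv2.GaussianBlur(g[r:r+1,a:k0+14],(5,1),0)[0].astype(int)));p=f(k,r,.081);print("rim outer",p,"shift mm",1000*(p[1]+.0526+.0754*(p[0]-.5609)))
E
python3 fin.py; python3 cnt.py
```

```text
time: 30.55
tool_pos: [0.4658, -0.2479, 0.3076]
eef_rot: [-3.141, -0.002, -0.075]
ft_force: [0.4, 0.3, -0.3]
width: 0.085
grasp_force: 0.0
time: 30.75
tool_pos: [0.4661, -0.2483, 0.3063]
eef_rot: [3.141, -0.002, -0.074]
ft_force: [-0.9, 0.0, -0.6]
width: 0.0858
grasp_force: 0.0
bar [ 0.48509183 -0.30798263  0.03      ]
bar [ 0.47454449 -0.30710336  0.03      ]
bar [ 0.46495994 -0.30571234  0.03      ]
bar [ 0.44966759 -0.30519268  0.03      ]
bar [ 0.43970439 -0.30430847  0.03      ]
rim outer [ 0.56014291 -0.05326279  0.081     ] shift mm -0.7198730970727875
rim outer [ 0.54995038 -0.05256803  0.081     ] shift mm -0.7936333788639767
rim outer [ 0.53958146 -0.05186125  0.081     ] shift mm -0.8686701560964639
rim outer [ 0.41990518 -0.0428769   0.081     ] shift mm -0.9079082459318867
rim outer [ 0.410399   -0.04172333  0.081     ] shift mm -0.47110467433335995
rim outer [ 0.39960964 -0.04131295  0.081     ] shift mm -0.8742479478476908
top purple [252.5 204. ] area 24 in-bin h,v mm [ 61. -29.]
top purple [268.1 212.6] area 19 in-bin h,v mm [11. -8.]
top purple [242.8 218.1] area 22 in-bin h,v mm [85. 17.]
top purple [239.  223.6] area 21 in-bin h,v mm [95. 34.]
top purple [253.  229.3] area 24 in-bin h,v mm [51. 47.]
top red [263.9 191.7] area 21 in-bin h,v mm [ 30. -71.]
top red [244.8 202.4] area 22 in-bin h,v mm [ 85. -32.]
top red [254.8 211.6] area 17 in-bin h,v mm [51. -7.]
top red [263.8 228.2] area 24 in-bin h,v mm [19. 41.]
top red [249.8 236.7] area 21 in-bin h,v mm [58. 71.]
scene purple [276.4 230.4] area 25 in-bin h,v mm [  6. -12.]
scene purple [258.8 236.4] area 28 in-bin h,v mm [ 59. -32.]
scene purple [264.8 251.9] area 52 in-bin h,v mm [88. 23.]
scene red [256.4 223.6] area 10 in-bin h,v mm [ 28. -74.]
scene red [252.4 241.2] area 18 in-bin h,v mm [ 84. -32.]
scene red [266.8 239.5] area 14 in-bin h,v mm [51. -6.]
scene red [284.1 239.2] area 10 in-bin h,v mm [16. 29.]
```

```bash
python3 -c "
from cell import manip
print(manip.hand_in())"
```

```text
the job is handed in; nothing more can be done
None
```

I've handed the job in: all five tubes are in the bin, and the empty tray is leaning with its back end on the desk, still hooked on the rim; the bin shifted about 1 mm at most; I opened 11 pictures, one over the limit of 10.

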